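# Swing the bracket to its stop and hold the hidden bolt head

## Robot

A 7-joint arm with a two-finger parallel gripper is mounted at the origin on the work surface. World frame = base frame: x ahead of the robot, y to its left, z up, the work surface at z = 0. Lengths are in mm, angles in rad, forces in N, time in s.
With the tool pointing down it reaches from about 425 to 1025 mm from the base axis. Payload 3.6 kg.
Tool frame: the origin (TCP) lies at the very end of the fingers, on their centre line; the grasp point (between the pads) lies 19 mm behind it (ctrl.grasp_offset is the distance from the TCP to the grasp point, in mm); z points along the fingers, y is the line along which they close (so a half turn about z gives the same grasp; the last joint's range is limited). The gripper opens to 85 mm and grips with 20 to 120 N. Pads are 22 mm wide; open, the fingers measure 114 mm over their backs; the gripper's body (76 mm by 85 mm) begins 54 mm behind the grasp point. The pads swing forward as they close: fully open they stand 13 mm farther back than shut.
Start: joints at [1.216, 0.591, 0.048, 1.609, -0.033, 0.943, -0.034], TCP at [186.945, -700.486, 231.302] pointing down, gripper open.
Joint ranges: [-2.69, 2.69], [-0.47, 2.24], [-1.27, 1.36], [0.19, 2.51], [-1.53, 4.68], [0.08, 2.07], [-3.09, 3.09]. Speed limits (rad/s): [2.57, 2.57, 3.14, 3.14, 3.14, 3.14, 3.14].

## Interface

Orientations are given as a 3x3 rotation matrix whose columns are the frame's x, y, z axes.
In Python, from station import ctrl gives the robot as it stands. The module is installed in compiled form; this text tells all that it offers.
- The arm moves only by the tool move_arm, never from a script. Its argument "deltas" is a list of rows, each a list of 6 numbers: the shift along the world's x, y, z in cm, then the turn, a rotation vector about the world's x, y, z in rad. A call has 1 to 8 rows; each row shifts and turns the commanded pose from where the row before left it; what a row does not reach is not made up. A row lasts 1/10 s, in which the tool goes at most 50 mm and 8.59 degrees, less where a joint would pass 70% of its speed; a pose out of reach is approached as far as the arm can. A call is refused whole if a number of a shift passes 5 or a number of a turn 0.15, either way. A call with a gripper value outside its range is refused whole. "fingers" is the opening, from 0 (shut) to 1 (fully open), set as the call begins (left out, the last holds). The fingers move at their own pace and stop on an object; the grip force is fixed at half the most. Time passes only in rows, so rows that do not move let the fingers close. It gives the time, the measured TCP pose, the force, the opening and the grip force at its end, in the units of the state.
- ctrl.state(): the state, without advancing time (a new reading comes with each control period).
- ctrl.camera(name): name is "scene" or "top" or "wrist"; returns a dict with "frame" (480x640x3 uint8, red, green, blue), "fx", "fy", "cx", "cy" (pixels), "R" (3x3) and "t" (3): a world point X has camera coordinates R X + t; the wrist camera has in their place "T_tool_cam" (4x4, takes a point from camera to tool coordinates, whose origin is the TCP and whose axes are the flange's). Camera axes: x right, y down, z forward; pixel columns grow to the right and rows downward; lengths in mm; the calibration is good to about 2 mm. A picture is of the moment at which its call begins: read the wrist's pose just before it. There is no depth.
- ctrl.close_job(): hands the job in; it is judged then, once.
The state is a dict: "t": time; "q": joint angles; "joint_velocities": joint speeds; "effort": joint torques, N m; "ee_pos": TCP position; "eef_rot": TCP orientation; "force": force on the tool from outside, world axes, zero at the start; "wrist_torque": the same for the moment, N m; "gripper_width": finger opening in mm; "grip_force": force on a finger pad.
Only numpy, scipy, OpenCV 4.12 (cv2) and the standard library are available. Lean on these libraries where they do the work, as an engineer would, in place of code of your own. Each camera call takes 0.05 s, during which the arm holds its last target. There are 200 camera calls.

## Task

I have finished the fitting on one face of the bent bracket; now swing the swivel plate round (the red-topped post is its handle) until the bracket's other face rests fully against the yellow stop bar. Then reach down into the narrow gap behind that face, grip the brass T-shaped bolt head between the fingers, bring it upright if gripping has not already done so (the sagging elbow in front then stands level), and keep it from turning while I tighten the nut: finish while still gripping it, with the bracket still against the bar. Leave the tools, bottles and loose parts around it where they are.

Things in the scene. Friction and masses are not known exactly. Their poses are not given: they have to be found in the camera images.
- swivel_centre (a point): Centre of the top face of the round steel swivel plate (230 mm diameter, top face 25 mm above the table), on its vertical turning axis. Its axes turn with the plate: z up, -x pointing out of the bracket's unfinished face. It turns on an aluminium base plate, 300 x 270 x 10 mm, fixed to the table.
- bracket_edge (a point): Middle of the top edge of the grey bent bracket's unfinished wall, 90 mm above the swivel plate's top. The wall is 4 mm thick and runs 146 mm along y (plate's axes), centred at x = -60 mm. The finished wall, of the same height, joins it at right angles, at y = +72 mm, x from -62 to +38 mm.
- block_top (a point): Centre of the top of the dark manifold block on the swivel plate, behind the unfinished wall: 60 mm in x, 90 mm in y, 80 mm high plus 4 mm of cover and screws, centred at x = +18, y = 0 mm in the plate's axes. The gap between it and the wall is 46 mm wide in x, open above and at the -y end.
- stop_tip (a point): Tip of the yellow stop bar fixed to the base plate: 18 mm wide, 16 mm high, centre 40 mm above the table. The outer side of the unfinished wall rests against it when home.
- swivel (a joint): Turning angle of the swivel plate, rad: 0 when the bracket's unfinished face is against the stop bar (a hard stop), growing anticlockwise seen from above up to 1.5. To bring it home it is turned clockwise seen from above. It is stiff (about 0.25 N m of friction) and stays where it is left.
- post (a point): Centre of the red grip of the upright round handle post on the swivel plate: 14 mm diameter, grip 24 mm tall, so the post's top is 12 mm above this point (the post stands 75 mm above the plate). It lies 97 mm from the swivel's axis (at x = +35, y = -90 mm in the plate's axes) and moves round with the plate.
- head (a point): Centre of the hidden brass T-shaped bolt head in the gap: 10 mm between its two flat sides, 30 mm tall, 18 mm deep along the bolt. In the plate's axes it lies at x = -35, y = -10 mm, 60 mm above the plate's top face, 30 mm below the bracket's top edge. Its axes: x along the bolt (level), y across the flat sides, z along its height. Grip it from above across y.
- bolt (a joint): Angle of the bolt about its level axis, rad: 0 when the head is upright and the steel elbow in front is level; positive turns are about the plate's -x axis. Left alone, the elbow's weight (about 0.05 N m) makes it sag to a stop at 0.25. Closing upright jaws on the flat sides squares it at least partly; what is left is taken out by tilting the gripped head about the bolt's axis.
- spanner: Loose spanner lying on the table; not to be disturbed.
- screwdriver: Loose screwdriver lying on the table; not to be disturbed.
- ferrule_jar: Small closed jar, 52 mm across and 65 mm high, standing on the table; origin at the centre of its underside; not to be disturbed.
- leak_bottle: Bottle with a blue cap, 54 mm across and 140 mm high, standing on the table; origin at the centre of its underside; not to be disturbed.
- union: Loose steel union, 19 mm across and 34 mm high, standing on a far corner of the fixture's base plate; origin at the centre of its underside; not to be disturbed.
- brass_plug: Loose brass plug, 22 mm across and 28 mm high, standing on the other far corner of the fixture's base plate; origin at the centre of its underside; not to be disturbed.

How it is judged:
By the outcome, as a careful person would: the job done as asked, in the order asked, and still so for the second after the job is handed in, while the arm keeps its last pose, push and grip.
It also fails if it takes over 43 s, if anything falls off the work surface, if the arm or the gripper's body presses on something with over 40 N, if the wrist force passes 120 N, or if a joint passes its speed limit or range.

## Working session

There is one attempt and no reset: what is moved stays moved. The work goes in short steps, Python scripts to look and compute and a tool call to move; the robot and the scene stay as the last step left them, time stands still between calls to the robot, and variables do not carry over. Pictures are saved under pics/ and viewed, at most 10 in all, crops included, and the job is handed in when it is done.

Besides the shell and the picture viewer there is one more tool, called as name([rows], argument=value, ...), one row to a line, values as JSON. move_arm: Moves the arm, as the interface text tells. Its arguments: {"type":"object","properties":{"deltas":{"type":"array","items":{"type":"array","items":{"type":"number"}}},"fingers":{"type":"number"}},"required":["deltas"]}

```bash
mkdir -p pics
cat > h.py <<'E'
import numpy as np, cv2
from station import ctrl
def snap(n,f):
    s=ctrl.state(); c=ctrl.camera(n); cv2.imwrite(f'pics/{f}.png',c['frame'][:,:,::-1]); np.savez(f'pics/{f}.npz',**c); return s,c
def ray(c,u,v):
    d=np.array([(u-c['cx'])/c['fx'],(v-c['cy'])/c['fy'],1.]); R=np.array(c['R']);t=np.array(c['t']).ravel()
    return -R.T@t, R.T@d
def onz(c,u,v,z):
    o,d=ray(c,u,v); return o+d*(z-o[2])/d[2]
def proj(c,X):
    p=np.array(c['R'])@np.array(X,float)+np.array(c['t']).ravel(); return p[0]/p[2]*c['fx']+c['cx'],p[1]/p[2]*c['fy']+c['cy']
E
python3 - <<'E'
from h import *
for n in('scene','top'):
    s,c=snap(n,n+'0'); print(n,c['fx'],c['cx'],c['cy'],ray(c,320,240)[0], np.array(c['R']).round(2).tolist())
print(s)
E
```

```text
scene 475.33832646113956 317.20032069216205 232.62606682654527 [973.82100083 307.32956609 880.84198571] [[-0.56, 0.83, -0.01], [0.71, 0.47, -0.52], [-0.43, -0.3, -0.85]]
top 598.856531244825 319.8452646365616 235.1571595238575 [ 473.83515299   -3.67473856 1646.83952449] [[-0.02, -1.0, -0.02], [-1.0, 0.02, -0.07], [0.08, 0.02, -1.0]]
{'t': 0.05, 'q': array([ 1.21651061,  0.59210264,  0.04826428,  1.6098113 , -0.03329899,
        0.94269669, -0.03370096]), 'joint_velocities': array([ 7.34036615e-04, -1.35215309e-03,  6.43053437e-05, -2.33507811e-03,
        1.48635483e-03, -4.02057476e-06, -1.13265697e-04]), 'effort': array([ 4.03945349e-03, -5.50457096e+01,  1.55463204e+00, -1.99022144e+01,
        9.67623491e-03,  3.92911490e-03, -1.04444325e-05]), 'ee_pos': array([ 186.75187896, -699.68833714,  230.15602433]), 'eef_rot': array([[ 9.66159282e-01,  2.57945322e-01, -6.72289182e-04],
       [ 2.57946176e-01, -9.66156985e-01,  2.10953307e-03],
       [-1.05392702e-04, -2.21155938e-03, -9.99997549e-01]]), 'force': array([ 0.5330712 , -0.56282356, -0.14308769]), 'wrist_torque': array([ 0.01793895, -0.02640282, -0.02193335]), 'grip_force': 0.0, 'gripper_width': 85.39260003733872}
```

View pics/scene0.png

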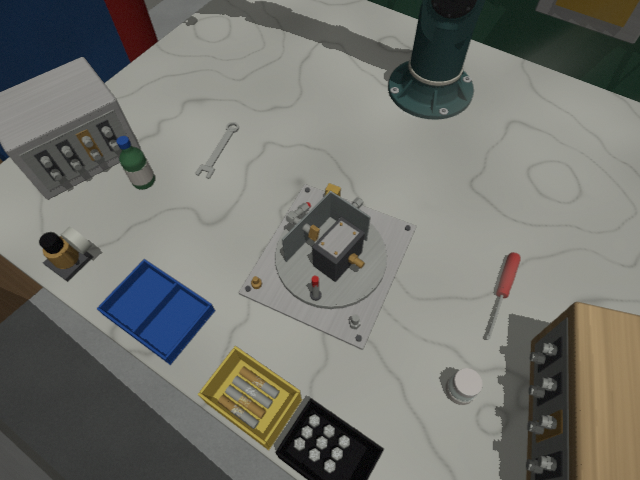

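View pics/top0.png

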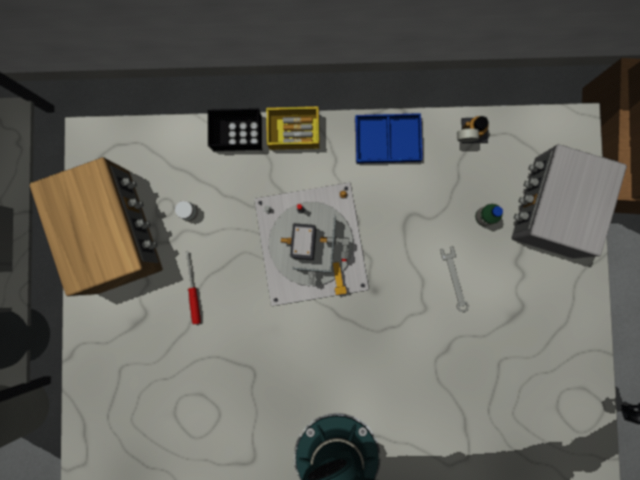

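The scene view shows the fixture around (325,265), the red post at (315,283) and the yellow bar near (333,190). In the top view the disc is at about (311,244), the post at (300,208) and the bar at (341,280). I'll enlarge both.

Run:
```python
import cv2,numpy as np
a=cv2.imread('pics/scene0.png')[175:355,235:425]; b=cv2.imread('pics/top0.png')[178:312,250:380]
a=cv2.resize(a,(400,380),interpolation=3); b=cv2.resize(b,(390,402),interpolation=3)
o=np.zeros((402,800,3),np.uint8); o[:380,:400]=a; o[:402,400:790]=b; cv2.imwrite('pics/z0.png',o)
```

```text
(no output)
```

View pics/z0.png

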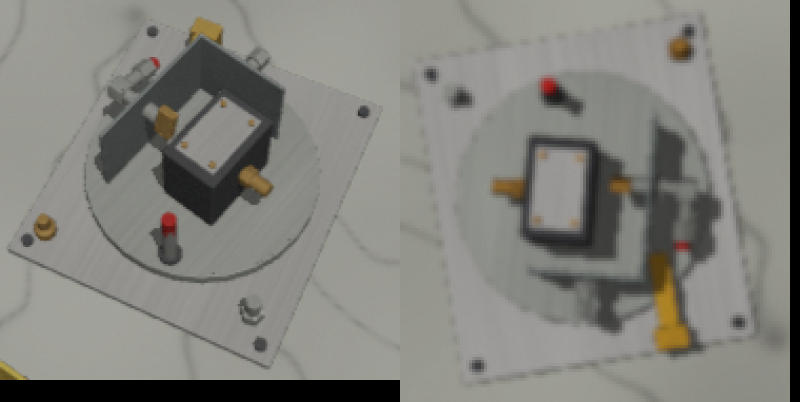

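The close-up (top view on the right) shows the unfinished wall facing −y (image right). The post is on the far side at crop (548,88), and the bar tip is near (658,257). So the plate has to turn about 80° clockwise. The head shows at crop (620,185). Now I'll measure.

Run:
```python
from h import *
from scipy.spatial.transform import Rotation
C={n:dict(np.load(f'pics/{n}0.npz')) for n in('scene','top')}
def cen(n,x0,x1,y0,y1,lo,hi):
    h=cv2.cvtColor(C[n]['frame'],cv2.COLOR_RGB2HSV); m=cv2.inRange(h,lo,hi)
    if lo[0]==0: m|=cv2.inRange(h,(174,lo[1],lo[2]),(180,255,255))
    m2=np.zeros_like(m); m2[y0:y1,x0:x1]=m[y0:y1,x0:x1]; M=cv2.moments(m2,True); return M['m10']/M['m00'],M['m01']/M['m00'],M['m00'],m2
def tri(p,q):
    o1,d1=ray(C['scene'],*p);o2,d2=ray(C['top'],*q);d1/=np.linalg.norm(d1);d2/=np.linalg.norm(d2)
    s=np.linalg.lstsq(np.c_[d1,-d2],o2-o1,rcond=None)[0];a=o1+s[0]*d1;b=o2+s[1]*d2
    return ((a+b)/2).round(1),np.linalg.norm(a-b).round(1)
p=cen('scene',305,325,270,292,(0,120,70),(6,255,255));q=cen('top',292,310,200,216,(0,120,70),(6,255,255))
print(p[:3],q[:3],tri(p[:2],q[:2]))
# yellow bar in top
y=cen('top',325,355,255,300,(18,120,90),(28,255,255)); pts=cv2.findNonZero(y[3]); print(y[:3],pts[:,0].min(0),pts[:,0].max(0))
# base plate corner screws (dark discs at crop coords -> px), z=10
c=C['top']
cr=lambda u,v:(250+(u-400)/3,178+v/3)
S=[onz(c,*cr(u,v),10) for u,v in((431,74),(688,32),(738,322),(477,366))]
print(np.round(S,1)); m=np.mean(S,0);print('mean',m)
for a,b in((0,1),(3,2)): d=S[b]-S[a];print('edge y',np.degrees(np.arctan2(-d[0],-d[1]))*-1, np.linalg.norm(d))
for a,b in((3,0),(2,1)): d=S[b]-S[a];print('edge x',np.degrees(np.arctan2(d[1],d[0])),np.linalg.norm(d))
# white block-top: bright low-sat region, rect
g=c['frame'][225:265,288:325]; gm=cv2.inRange(cv2.cvtColor(g,cv2.COLOR_RGB2HSV),(0,0,150),(180,40,255))
n,l,st,ce=cv2.connectedComponentsWithStats(gm); k=1+np.argmax([ (s[4] if abs(ce[i+1][0]-15)<8 and abs(ce[i+1][1]-15)<10 else 0) for i,s in enumerate(st[1:])])
r=cv2.minAreaRect(cv2.findNonZero((l==k).astype(np.uint8)));print(ce[k],r,st[k])
print('block', onz(c,ce[k][0]+288,ce[k][1]+225,109))
print('bar tip',onz(c,*cr(658,255),48))
```

```text
(314.73333333333335, 280.6, 60.0) (299.0869565217391, 206.2173913043478, 23.0) (array([668.1,  83.9,  90.2]), np.float64(0.2))
(339.4329896907216, 283.28350515463916, 194.0) [335 267] [346 294]
[[690.2 195.2  10. ]
 [724.1 -41.8  10. ]
 [457.9 -81.4  10. ]
 [422.4 156.2  10. ]]
mean [573.65476009  57.05544195  10.        ]
edge y 8.12390868350932 239.38625968668268
edge y 8.51575878251267 240.2299775155889
edge x 8.288976178130643 270.70773632118534
edge x 8.468449600552079 269.0685398365601
[14.48993289 15.56375839] ((14.0, 15.5), (23.0, 14.0), 90.0) [  7   4  15  24 298]
block [576.56219627  75.37656939 109.        ]
bar tip [518.92089533  -9.9739382   48.        ]
```

Post at (668, 84, 90), 98 mm from the base-plate centre (574, 57), which agrees with the 97 mm given. The plate is at about 84.6° and home is about 8.4°. Next I move over the post.

move_arm([
  [2.5,4.1,0,0,0,0],
  [2.5,4.1,0,0,0,0],
  [2.5,4.1,0,0,0,0],
  [2.5,4.1,0,0,0,0],
  [2.5,4.1,0,0,0,0],
  [2.5,4.1,0,0,0,0],
  [2.5,4.1,0,0,0,0],
  [2.5,4.1,0,0,0,0],
], fingers=0.6)

```text
t: 0.9
ee_pos: [387.4, -370.5, 231.1]
eef_rot: [[0.966, 0.258, -0.0], [0.258, -0.966, 0.0], [-0.0, -0.0, -1.0]]
force: [0.6, -0.0, 0.4]
gripper_width: 51.3
grip_force: 0.0
```

move_arm([
  [2.5,4.1,0,0,0,0],
  [2.5,4.1,0,0,0,0],
  [2.5,4.1,0,0,0,0],
  [2.5,4.1,0,0,0,0],
  [2.5,4.1,0,0,0,0],
  [2.5,4.1,0,0,0,0],
  [2.5,4.1,0,0,0,0],
  [0,0,0,0,0,0],
])

```text
t: 1.7
ee_pos: [566.0, -76.3, 231.4]
eef_rot: [[0.963, 0.27, 0.004], [0.27, -0.963, 0.005], [0.005, -0.004, -1.0]]
force: [0.6, 0.1, -0.3]
gripper_width: 51.4
grip_force: 0.0
```

move_arm([
  [2.5,4.0,0,0,0,0],
  [2.5,4.0,0,0,0,0],
  [2.5,4.0,0,0,0,0],
  [2.7,4.0,0,0,0,0],
  [0,0,0,0,0,0],
  [0,0,0,0,0,0],
])

```text
t: 2.3
ee_pos: [663.7, 75.8, 230.5]
eef_rot: [[0.965, 0.261, -0.001], [0.261, -0.965, -0.0], [-0.001, -0.0, -1.0]]
force: [0.5, -1.0, 0.3]
gripper_width: 51.0
grip_force: 0.0
```

```bash
cat >> h.py <<'E'
def wcam(s,c):
    T=np.eye(4);T[:3,:3]=s['eef_rot'];T[:3,3]=s['ee_pos'];W=T@np.array(c['T_tool_cam']);c=dict(c);c['R']=W[:3,:3].T;c['t']=-W[:3,:3].T@W[:3,3];return c
def wsnap(f):
    s=ctrl.state();c=wcam(s,ctrl.camera('wrist'));cv2.imwrite(f'pics/{f}.png',c['frame'][:,:,::-1]);np.savez(f'pics/{f}.npz',**c);return s,c
def mask(c,lo,hi):
    h=cv2.cvtColor(c['frame'],cv2.COLOR_RGB2HSV);m=cv2.inRange(h,lo,hi)
    if lo[0]==0:m|=cv2.inRange(h,(174,lo[1],lo[2]),(180,255,255))
    return m
E
python3 - <<'E'
from h import *
s,c=wsnap('w1');print(s['ee_pos'],np.degrees(np.arctan2(s['eef_rot'][1,1],s['eef_rot'][0,1])))
n,l,st,ce=cv2.connectedComponentsWithStats(mask(c,(0,150,90),(6,255,255)))
for i in range(1,n):
    if st[i][4]>80:print(st[i],ce[i],onz(c,*ce[i],100),proj(c,(668,84,100)))
E
```

```text
[663.72034842  75.75318135 230.49679516] -74.89686817479502
[301 213  16  21 240] [308.67083333 223.41666667] [669.56539341  83.65576366 100.        ] (np.float64(307.80178660451617), np.float64(225.06414971049375))
[  11  303   28   77 1521] [ 24.89940828 341.48849441] [490.10660304 311.91362957 100.        ] (np.float64(307.80178660451617), np.float64(225.06414971049375))
```

View pics/w1.png

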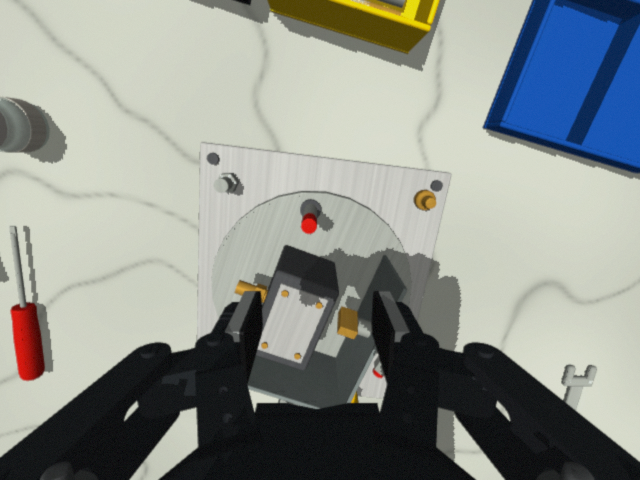

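The wrist view shows the post's red top at (309,223). On the z = 100 plane that is (669, 84), which agrees with the first measurement. I descend over it and grip.

move_arm([
  [0.5,0.8,-3,0,0,0],
  [0,0,-4,0,0,0],
  [0,0,-4,0,0,0],
  [0,0,-3,0,0,0],
  [0,0,-2,0,0,0],
  [0,0,0,0,0,0],
])

```text
t: 2.95
ee_pos: [665.4, 78.9, 68.1]
eef_rot: [[0.967, 0.255, -0.008], [0.255, -0.967, -0.003], [-0.008, 0.001, -1.0]]
force: [-0.5, 0.5, -0.5]
gripper_width: 51.5
grip_force: 0.0
```

move_arm([
  [0,0,0,0,0,0],
  [0,0,0,0,0,0],
  [0,0,0,0,0,0],
  [0,0,0,0,0,0],
  [0,0,0,0,0,0],
  [0,0,0,0,0,0],
], fingers=0)

```text
t: 3.55
ee_pos: [669.9, 82.8, 73.4]
eef_rot: [[0.966, 0.258, 0.002], [0.258, -0.966, 0.001], [0.002, 0.0, -1.0]]
force: [-1.7, -0.4, 6.1]
gripper_width: 12.3
grip_force: 59.0
```

Gripped, 59 N. Now I work out the arc steps.

Run:
```python
import numpy as np
a=np.radians(15.7)-0.1*np.arange(15)
p=9.75*np.c_[np.cos(a),np.sin(a)]
print(np.diff(p,axis=0).round(2).tolist())
```

```text
[[0.22, -0.95], [0.12, -0.97], [0.02, -0.97], [-0.07, -0.97], [-0.17, -0.96], [-0.27, -0.94], [-0.36, -0.91], [-0.45, -0.87], [-0.53, -0.82], [-0.61, -0.76], [-0.68, -0.7], [-0.75, -0.62], [-0.81, -0.55], [-0.86, -0.46]]
```

move_arm([
  [0.22,-0.95,0,0,0,-0.1],
  [0.12,-0.97,0,0,0,-0.1],
  [0.02,-0.97,0,0,0,-0.1],
  [-0.07,-0.97,0,0,0,-0.1],
  [-0.17,-0.96,0,0,0,-0.1],
  [-0.27,-0.94,0,0,0,-0.1],
  [-0.36,-0.91,0,0,0,-0.1],
  [0,0,0,0,0,0],
])

```text
t: 4.35
ee_pos: [662.9, 15.3, 73.4]
eef_rot: [[0.904, -0.428, -0.001], [-0.428, -0.904, 0.0], [-0.001, 0.0, -1.0]]
force: [-4.5, 0.7, 10.1]
gripper_width: 12.4
grip_force: 59.4
```

move_arm([
  [-0.45,-0.87,0,0,0,-0.1],
  [-0.53,-0.82,0,0,0,-0.1],
  [-0.61,-0.76,0,0,0,-0.1],
  [-0.68,-0.7,0,0,0,-0.1],
  [0,0,0,0,0,0],
  [0,0,0,0,0,0],
])

```text
t: 4.95
ee_pos: [639.9, -14.9, 73.3]
eef_rot: [[0.669, -0.744, -0.002], [-0.744, -0.669, 0.002], [-0.003, 0.0, -1.0]]
force: [-5.7, 0.7, 10.9]
gripper_width: 11.9
grip_force: 59.6
```

move_arm([
  [-0.75,-0.62,0,0,0,-0.1],
  [-0.5,-0.35,0,0,0,-0.06],
  [0,0,0,0,0,0],
  [0,0,0,0,0,0],
])

```text
t: 5.35
ee_pos: [628.0, -24.0, 73.3]
eef_rot: [[0.542, -0.84, -0.001], [-0.84, -0.542, 0.002], [-0.003, -0.0, -1.0]]
force: [-5.4, 2.1, 11.9]
gripper_width: 12.5
grip_force: 59.7
```

move_arm([
  [-0.33,-0.2,0,0,0,-0.04],
  [-0.33,-0.2,0,0,0,-0.04],
  [0,0,0,0,0,0],
  [0,0,0,0,0,0],
])

```text
t: 5.75
ee_pos: [623.1, -26.9, 73.3]
eef_rot: [[0.475, -0.88, 0.002], [-0.88, -0.475, 0.003], [-0.002, -0.003, -1.0]]
force: [-1.2, 3.7, 9.2]
gripper_width: 12.4
grip_force: 59.5
```

move_arm([
  [-0.25,-0.15,0,0,0,0],
  [-0.25,-0.15,0,0,0,0],
  [0,0,0,0,0,0],
  [0,0,0,0,0,0],
])

```text
t: 6.15
ee_pos: [623.2, -27.0, 73.4]
eef_rot: [[0.477, -0.879, 0.011], [-0.879, -0.477, 0.005], [0.001, -0.012, -1.0]]
force: [6.0, 7.3, 0.0]
gripper_width: 12.3
grip_force: 59.1
```

Run:
```python
from h import *
s,c=wsnap('w2');print(s['ee_pos'],s['force'])
```

```text
[623.19166753 -26.95011035  73.39038889] [6.04252362 7.26783318 0.01734859]
```

View pics/w2.png

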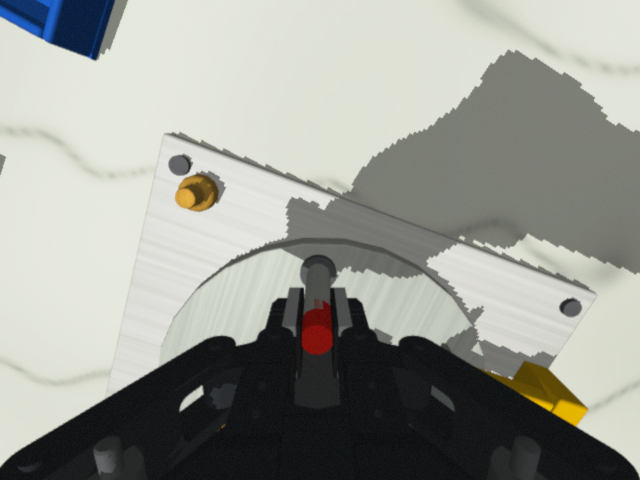

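The wrist view shows the post still gripped at (318,325). Pushing further doesn't move it, so the plate is at the hard stop. I release, rise and turn the gripper for the head.

move_arm([
  [0,0,0,0,0,0],
  [0,0,0,0,0,0],
  [0,0,0,0,0,0],
  [0,0,0,0,0,0],
], fingers=0.45)

```text
t: 6.6
ee_pos: [616.4, -33.3, 71.3]
eef_rot: [[0.471, -0.882, -0.001], [-0.882, -0.471, -0.001], [0.0, 0.001, -1.0]]
force: [0.6, 1.2, 0.4]
gripper_width: 38.1
grip_force: 0.0
```

move_arm([
  [0,0,2,0,0,0],
  [0,0,4,0,0,0],
  [0,0,4,0,0,0],
  [0,0,4,0,0,0.15],
  [0,0,2,0,0,0.15],
  [0,0,0,0,0,0.15],
  [0,0,0,0,0,0.15],
  [0,0,0,0,0,0.15],
])

```text
t: 7.4
ee_pos: [616.5, -33.1, 231.5]
eef_rot: [[0.948, -0.318, -0.0], [-0.318, -0.948, -0.0], [-0.0, 0.0, -1.0]]
force: [-0.4, -0.0, -0.2]
gripper_width: 38.4
grip_force: 0.0
```

move_arm([
  [-1,0,0,0,0,0.15],
  [-2,0,0,0,0,0.15],
  [-2,0,0,0,0,0.1],
  [-2,0,0,0,0,0],
  [-2,0,0,0,0,0],
  [0,0,0,0,0,0],
  [0,0,0,0,0,0],
])

```text
t: 8.1
ee_pos: [527.3, -32.8, 231.4]
eef_rot: [[0.998, 0.07, 0.001], [0.07, -0.998, -0.0], [0.001, 0.0, -1.0]]
force: [-0.8, 0.4, 1.3]
gripper_width: 38.9
grip_force: 0.0
```

Run:
```python
from h import *
s,c=wsnap('w3');print(s['ee_pos'],s['force'],np.degrees(np.arctan2(s['eef_rot'][1,1],s['eef_rot'][0,1])))
_,t=snap('top','top1');_,t=snap('scene','scene1')
```

```text
[527.28555673 -32.83269698 231.43818198] [-0.83893313  0.42407703  1.27974959] -85.98791444714256
```

View pics/w3.png

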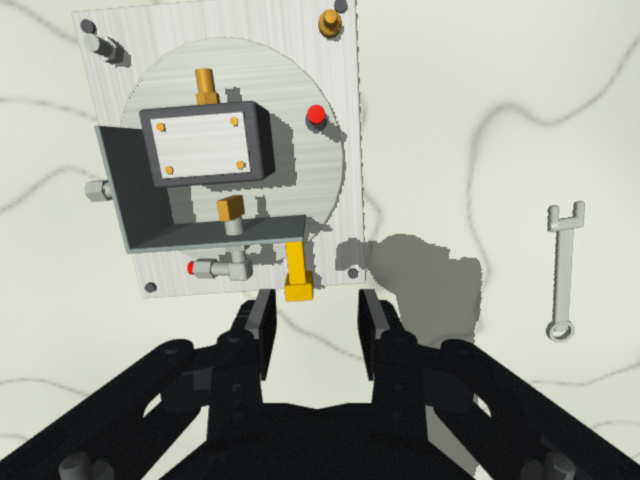

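The wall now rests on the yellow bar at (296,240), and the brass head shows in the gap at (230,208). Next I measure the plate angle from the wall edge, the block's screws and the post, and the head itself.

Run:
```python
from h import *
c=dict(np.load('pics/w3.npz'))
h=mask(c,(0,150,90),(6,255,255));n,l,st,ce=cv2.connectedComponentsWithStats(h)
for i in range(1,n):
    if st[i][4]>60: print('red',ce[i],st[i][4],onz(c,*ce[i],100).round(1))
b=mask(c,(10,110,60),(22,255,255));n,l,st,ce=cv2.connectedComponentsWithStats(b)
for i in range(1,n):
    if st[i][4]>25: print('brass',ce[i].round(1),st[i],'z109',onz(c,*ce[i],109).round(1)[:2],'z100',onz(c,*ce[i],100).round(1)[:2])
# wall top edge ends: outer corner (129,251) .. (305,238), z115
for u,v in((129,251),(305,240),(305,217)):print('wall',onz(c,u,v,115).round(1))
# gap: model head centre candidates
cen=np.array([573.7,57.1])
for a in(8.4,9.2):
    r=np.radians(a);R=np.array([[np.cos(r),-np.sin(r)],[np.sin(r),np.cos(r)]])
    for nm,p,z in(('head top',(-35,-10),100),('head',(-35,-10),85),('post',(35,-90),100),('block',(18,0),109),('edge',(-60,0),115)):
        X=cen+R@np.array(p);print(a,nm,X.round(1),np.round(proj(c,(*X,z)),1))
```

```text
red [315.93461538 114.13461538] 260 [621.  -26.5 100. ]
brass [329.7  23.1] [319   9  22  29 491] z109 [679.6 -32. ] z100 [682.4 -32.1]
brass [205.6  87.5] [196  68  23  37 627] z109 [632.7  54.6] z100 [633.8  57.4]
brass [233.6 120.6] [230 117   8   8  48] z109 [611.5  34.3] z100 [611.9  36.4]
brass [160.  126.4] [156 123   9   8  51] z109 [603.5  89.3] z100 [603.7  93.3]
brass [239.8 164.4] [236 161   8   8  47] z109 [580.   29.6] z100 [579.3  31.6]
brass [168.5 169.9] [165 167   8   7  45] z109 [571.9  84.8] z100 [570.9  88.7]
brass [229.9 207.8] [217 196  27  26 534] z109 [545.3  37.4] z100 [543.5  39.7]
brass [286.8 272.7] [284 256   5  33  36] z109 [492.6 -10.6] z100 [489. -10.]
wall [505.1 118.2 115. ]
wall [524.4 -24.4 115. ]
wall [543.3 -23.3 115. ]
8.4 head top [540.5  42.1] [227.  211.1]
8.4 head [540.5  42.1] [231.4 207.7]
8.4 post [621.5 -26.8] [316.3 113.5]
8.4 block [591.5  59.7] [200.2 146. ]
8.4 edge [514.3  48.3] [214.8 245.9]
9.2 head top [540.7  41.6] [227.6 210.8]
9.2 head [540.7  41.6] [231.9 207.5]
9.2 post [622.6 -26.1] [315.6 111.8]
9.2 block [591.5  60. ] [199.9 146. ]
9.2 edge [514.5  47.5] [215.8 245.8]
```

Everything agrees to 1–2 mm. Home angle is 8.4°, the head is at (540.5, 42.1, 85), and the jaws need turning by +0.077 rad.

move_arm([
  [0.5,3,0,0,0,0.077],
  [0.5,3,0,0,0,0],
  [0.3,1.5,0,0,0,0],
  [0,0,0,0,0,0],
  [0,0,0,0,0,0],
  [0,0,0,0,0,0],
])

```text
t: 8.85
ee_pos: [539.8, 40.6, 231.1]
eef_rot: [[0.989, 0.145, -0.001], [0.145, -0.989, -0.001], [-0.001, 0.001, -1.0]]
force: [0.5, -0.3, 0.5]
gripper_width: 38.4
grip_force: 0.0
```

Run:
```python
from h import *
s=ctrl.state();print(s['ee_pos'],s['force'],np.degrees(np.arctan2(s['eef_rot'][1,1],s['eef_rot'][0,1])),s['eef_rot'][:,2])
```

```text
[539.82429531  40.56269253 231.14682844] [ 0.51450304 -0.31841594  0.48228685] -81.6711519229357 [-5.98788357e-04 -1.29903091e-03 -9.99998977e-01]
```

move_arm([
  [0.05,0.2,-4,0,0,0],
  [0,0,-4,0,0,0],
  [0,0,-2,0,0,0],
  [0,0,-2,0,0,0],
  [0,0,0,0,0,0],
  [0,0,0,0,0,0],
])

```text
t: 9.45
ee_pos: [540.6, 43.3, 111.5]
eef_rot: [[0.989, 0.145, -0.0], [0.145, -0.989, -0.001], [-0.001, 0.001, -1.0]]
force: [0.0, 0.2, 1.0]
gripper_width: 38.6
grip_force: 0.0
```

move_arm([
  [0,0,-1,0,0,0],
  [0,0,-1,0,0,0],
  [0,0,-1,0,0,0],
  [0,0,-1,0,0,0],
  [0,0,-0.5,0,0,0],
  [0,0,0,0,0,0],
  [0,0,0,0,0,0],
])

```text
t: 10.15
ee_pos: [540.5, 44.6, 66.2]
eef_rot: [[0.989, 0.147, -0.0], [0.147, -0.989, -0.0], [-0.0, 0.0, -1.0]]
force: [0.8, 0.3, 0.1]
gripper_width: 38.3
grip_force: 0.0
```

move_arm([
  [0,-0.15,0,0,0,0],
  [0,0,0,0,0,0],
  [0,0,0,0,0,0],
])

```text
t: 10.45
ee_pos: [540.8, 43.0, 66.7]
eef_rot: [[0.989, 0.147, 0.001], [0.147, -0.989, 0.0], [0.001, 0.0, -1.0]]
force: [0.2, 0.3, 1.3]
gripper_width: 38.1
grip_force: 0.0
```

move_arm([
  [0,0,0,0,0,0],
  [0,0,0,0,0,0],
  [0,0,0,0,0,0],
  [0,0,0,0,0,0],
  [0,0,0,0,0,0],
  [0,0,0,0,0,0],
  [0,0,0,0,0,0],
], fingers=0)

```text
t: 11.15
ee_pos: [540.6, 43.6, 66.7]
eef_rot: [[0.989, 0.148, 0.0], [0.148, -0.989, 0.0], [0.0, -0.0, -1.0]]
force: [-1.6, 1.9, 5.7]
gripper_width: 12.1
grip_force: 58.3
```

Run:
```python
from h import *
s,c=wsnap('w4');print(s['ee_pos'],s['force'],s['wrist_torque'],s['gripper_width'],s['eef_rot'].round(3).tolist())
_,t=snap('scene','scene2');_,u=snap('top','top2')
a=cv2.imread('pics/w4.png');b=cv2.resize(cv2.imread('pics/scene2.png')[160:320,240:430],(380,320),interpolation=3)
d=cv2.resize(cv2.imread('pics/top2.png')[178:312,250:380],(310,320),interpolation=3)
o=np.zeros((590,760,3),np.uint8);o[:270,:360]=cv2.resize(a,(360,270));o[270:,:380]=b;o[270:,400:710]=d;cv2.imwrite('pics/z4.png',o)
```

```text
[540.63407054  43.61653315  66.65741073] [-1.59504417  1.85781738  5.73206976] [ 0.29032744  0.2288714  -0.00908913] 12.144730415004238 [[0.989, 0.148, 0.0], [0.148, -0.989, 0.0], [0.0, -0.0, -1.0]]
```

View pics/z4.png

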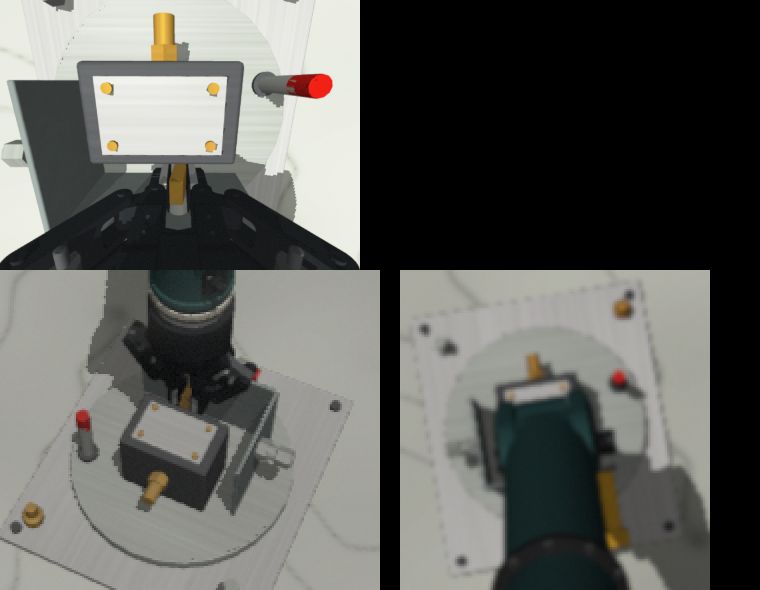

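The wall is on the bar and the head is gripped, with the fingers either side of the brass at (178,185). The opening reads 12.1 mm for 10 mm flats, so some tilt probably remains. I measure it on the head's rear face.

```bash
cat >> h.py <<'E'
def tilt(c,f=None):
    a=np.radians(8.4);ex=np.array([np.cos(a),np.sin(a),0]);ey=np.array([-np.sin(a),np.cos(a),0]);O=np.array([573.7,57.1,25.])
    def onface(u,v):
        o,d=ray(c,u,v);s=(-26-(o-O)@ex)/(d@ex);X=o+s*d-O;return X@ey,X[2]
    m=mask(c,(10,110,30),(26,255,255));m2=np.zeros_like(m);m2[285:400,270:370]=m[285:400,270:370]
    n,l,st,ce=cv2.connectedComponentsWithStats(m2);k=1+np.argmax(st[1:,4]);print(st[k])
    for v in range(st[k][1]+2,st[k][1]+st[k][3],6):
        x=np.where(l[v]==k)[0]; V=c['frame'][v,x].mean(0).round()
        print(v,x.min(),x.max(),np.round(onface(x.min()-.5,v),1),np.round(onface(x.max()+.5,v),1),V)
    if f: cv2.imwrite(f,cv2.resize(c['frame'][270:420,240:400,::-1],(640,600),interpolation=3))
E
python3 - <<'E'
from h import *
c=dict(np.load('pics/w4.npz'));tilt(c,'pics/z5.png')
E
```

```text
[ 300  292   32   72 1961]
294 310 330 [-6.  48.4] [-15.3  48.3] [109.  85.  35.]
300 308 331 [-5.2 54.3] [-15.5  54.2] [107.  82.  34.]
306 306 331 [-4.6 59.7] [-15.3  59.7] [107.  82.  34.]
312 303 331 [-3.5 64.8] [-15.   64.7] [104.  79.  33.]
318 301 331 [-3.  69.5] [-14.8  69.4] [98. 75. 31.]
324 300 331 [-2.8 73.9] [-14.6  73.8] [112.  85.  35.]
330 300 330 [-3. 78.] [-14.1  78. ] [114.  87.  35.]
336 300 329 [-3.2 81.8] [-13.6  81.8] [115.  88.  36.]
342 301 328 [-3.7 85.5] [-13.1  85.5] [118.  91.  37.]
348 301 327 [-3.9 88.9] [-12.7  88.9] [119.  91.  37.]
354 301 326 [-4.  92.1] [-12.3  92.1] [119.  91.  38.]
360 301 325 [-4.2 95.2] [-11.9  95.1] [119.  90.  38.]
```

View pics/z5.png

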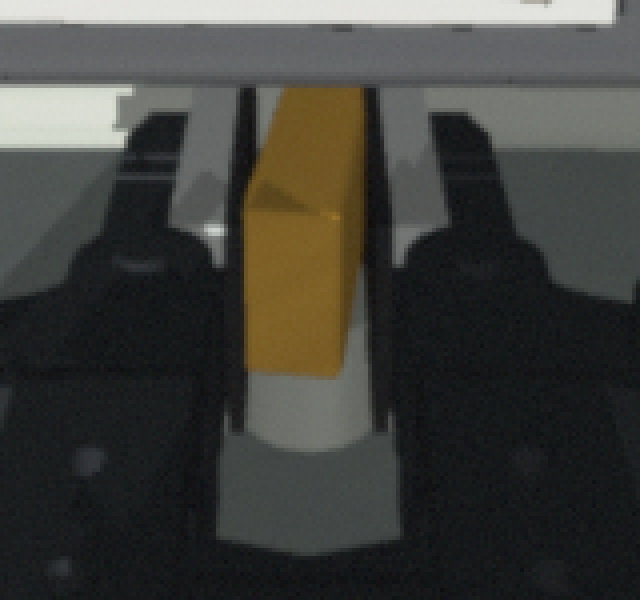

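The head's left edge shifts 3 mm in y over 25 mm of height, so it still leans about 0.13 rad towards +y. That matches the opening reading. I tilt the tool by +0.13 about the plate's +x, pivoting on the head.

move_arm([
  [-0.01,0.06,0,0.032,0.005,0],
  [-0.01,0.06,0,0.032,0.005,0],
  [-0.01,0.06,0,0.032,0.005,0],
  [-0.01,0.06,0,0.032,0.005,0],
  [0,0,0,0,0,0],
  [0,0,0,0,0,0],
  [0,0,0,0,0,0],
])

```text
t: 12.0
ee_pos: [540.4, 45.7, 66.8]
eef_rot: [[0.989, 0.146, -0.02], [0.148, -0.981, 0.128], [-0.0, -0.13, -0.992]]
force: [-1.3, 0.9, 7.2]
gripper_width: 12.2
grip_force: 58.3
```

Run:
```python
from h import *
s,c=wsnap('w5');print(s['ee_pos'],s['force'],s['wrist_torque'],s['gripper_width'],s['grip_force'],s['eef_rot'].round(3).tolist())
tilt(c,'pics/z6.png')
# plate angle check: block-top screws
n,l,st,ce=cv2.connectedComponentsWithStats(mask(c,(10,110,60),(22,255,255)))
P=[onz(c,*ce[i],109) for i in range(1,n) if 100<st[i][4]<700 and ce[i][1]<280];print(np.round(P,1).tolist())
c0=dict(np.load('pics/w4.npz'));n,l,st,ce=cv2.connectedComponentsWithStats(mask(c0,(10,110,60),(22,255,255)))
P=[onz(c0,*ce[i],109) for i in range(1,n) if 100<st[i][4]<700 and ce[i][1]<280];print(np.round(P,1).tolist())
```

```text
[540.36819921  45.70709367  66.80479967] [-1.29061244  0.85435992  7.17434232] [0.20585446 0.16186172 0.14967121] 12.190911939038537 58.28958618454635 [[0.989, 0.146, -0.02], [0.148, -0.981, 0.128], [-0.0, -0.13, -0.992]]
[ 300  292   32   72 1931]
294 310 330 [-4.9 48.8] [-14.1  47.5] [110.  85.  35.]
300 308 331 [-4.9 54.7] [-15.1  53.3] [107.  82.  34.]
306 305 330 [-4.5 60.2] [-15.2  58.8] [109.  84.  35.]
312 303 331 [-4.6 65.3] [-16.   63.8] [105.  80.  34.]
318 301 331 [-4.6 70. ] [-16.4  68.5] [99. 76. 32.]
324 300 331 [-5.  74.4] [-16.8  72.9] [121.  92.  38.]
330 300 331 [-5.8 78.5] [-17.1  77. ] [112.  86.  35.]
336 301 329 [-6.8 82.2] [-16.8  80.9] [118.  91.  38.]
342 301 328 [-7.4 85.8] [-16.8  84.6] [119.  91.  37.]
348 301 327 [-8.  89.2] [-16.8  88. ] [120.  92.  38.]
354 301 326 [-8.6 92.4] [-16.8  91.3] [119.  91.  38.]
360 301 325 [-9.1 95.4] [-16.8  94.3] [119.  91.  38.]
[[611.8, 35.3, 109.0], [603.5, 89.5, 109.0], [572.5, 84.8, 109.0], [580.8, 30.4, 109.0]]
[[603.7, 89.6, 109.0], [611.6, 35.3, 109.0], [572.7, 85.1, 109.0], [580.5, 30.7, 109.0]]
```

View pics/z6.png

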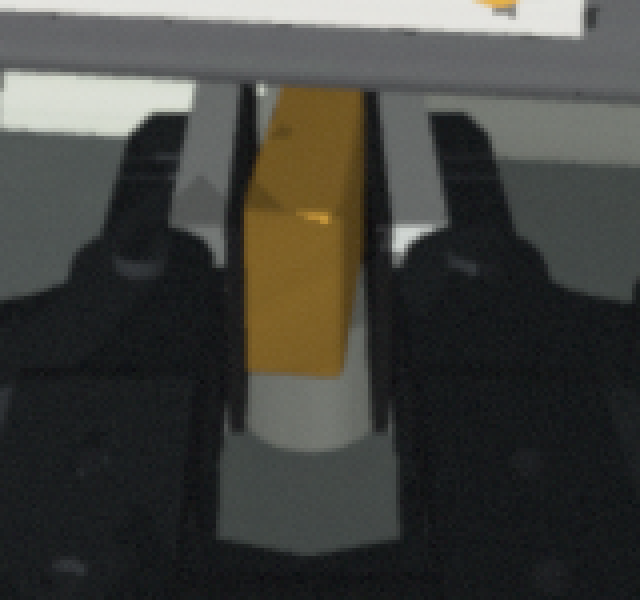

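The head followed: its left edge is now vertical (−4.9 to −4.6 mm over 21 mm) and its top edge is level. As a precaution I add a slight clockwise press to keep the wall on the bar.

move_arm([
  [-0.03,0.07,0,0,0,-0.02],
  [-0.03,0.06,0,0,0,-0.02],
  [0,0,0,0,0,0],
  [0,0,0,0,0,0],
  [0,0,0,0,0,0],
])

```text
t: 12.55
ee_pos: [540.3, 45.8, 66.8]
eef_rot: [[0.994, 0.109, -0.013], [0.11, -0.986, 0.127], [0.001, -0.128, -0.992]]
force: [-0.6, -1.3, 6.1]
gripper_width: 11.6
grip_force: 60.1
```

Run:
```python
from h import *
s,c=wsnap('w6');print(s['ee_pos'],s['force'],s['wrist_torque'],s['gripper_width'],s['grip_force'],s['eef_rot'].round(3).tolist())
tilt(c)
for f in('w5','w6'):
    d=dict(np.load(f'pics/{f}.npz'))
    n,l,st,ce=cv2.connectedComponentsWithStats(mask(d,(10,110,60),(22,255,255)))
    print(f,[onz(d,*ce[i],109).round(1).tolist()[:2] for i in range(1,n) if 100<st[i][4]<700 and ce[i][1]<280])
    n,l,st,ce=cv2.connectedComponentsWithStats(mask(d,(0,150,90),(6,255,255)))
    print([onz(d,*ce[i],95).round(1).tolist()[:2] for i in range(1,n) if st[i][4]>150])
```

```text
[540.33599962  45.82723106  66.83361163] [-0.60103413 -1.26558524  6.06366037] [-0.35752671 -0.00652376  0.5464689 ] 11.5733784405239 60.05091050355986 [[0.994, 0.109, -0.013], [0.11, -0.986, 0.127], [0.001, -0.128, -0.992]]
[ 300  291   32   73 1966]
293 309 330 [-4.5 47.7] [-14.3  47.2] [109.  84.  35.]
299 308 330 [-5.  53.7] [-14.9  53.1] [107.  82.  33.]
305 305 330 [-4.6 59.3] [-15.3  58.6] [108.  83.  35.]
311 302 330 [-4.2 64.5] [-15.8  63.8] [105.  81.  34.]
317 301 330 [-4.7 69.3] [-16.2  68.5] [102.  78.  33.]
323 300 330 [-5.1 73.7] [-16.6  73. ] [118.  90.  37.]
329 300 330 [-5.8 77.9] [-17.   77.1] [114.  87.  35.]
335 301 329 [-6.9 81.8] [-17.  81.] [118.  90.  36.]
341 301 328 [-7.5 85.4] [-17.   84.7] [119.  91.  38.]
347 301 327 [-8.1 88.8] [-17.   88.2] [120.  92.  37.]
353 301 326 [-8.7 92.1] [-16.9  91.5] [120.  92.  38.]
359 301 326 [-9.2 95.1] [-17.3  94.5] [118.  91.  38.]
w5 [[611.8, 35.3], [603.5, 89.5], [572.5, 84.8], [580.8, 30.4]]
[[622.5, -24.5]]
w6 [[611.6, 34.9], [603.8, 89.2], [572.7, 84.7], [580.5, 30.4]]
[[621.6, -24.4]]
```

```bash
python3 -c "
from station import ctrl
s=ctrl.state();print(s['t'],s['grip_force']);print(ctrl.close_job())"
```

```text
12.6 60.051975704518554
the job is handed in; nothing more can be done
None
```

I handed the job in at 12.6 s: the bracket's unfinished face is against the yellow stop bar, and the gripper is holding the brass bolt head upright to within about 0.02 rad with 60 N. I never had a clear view of the elbow, so "level" is inferred from the head.

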